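Fit the trip cam to the tube turner

TASK

Fit the single-nosed cam onto the upright shaft of the tube turner's gear unit, turned so that the flat of its D-shaped bore matches the flat of the shaft, and lower it until it sits fully home on the shoulder, then let go of it. Do not drop it, and leave the two-nosed cam and the plain round spacer where they lie.

Things in the scene. Friction and masses are not known exactly. Their poses are not given: they have to be found in the camera images.
- cam: The cam to fit: bare steel, 0.3-0.55 kg, flat on the table. Plate 14 mm thick, 38 mm radius, drawn out to one nose 62 mm from centre; square 50 x 50 mm hub on it, top at 46 mm, sides along x and y. D-bore right through: 18.5 mm radius, its flat 8.5 mm from centre on the nose side. Origin: bore axis, underside; z up; x to the nose.
- drive: Fixed grey gearbox 150 x 110 mm, 60 mm high, dark motor at its -x end. In its middle a round shoulder, 30 mm radius, top at 68 mm, with an upright D-shaft: 16 mm radius, flat 6 mm from axis, facing +x (away from motor); full size up to 102 mm, then tapering to 9 mm radius at its tip, 118 mm. Play in bore 2.5 mm, 10 deg. Origin: shaft axis at table height, z up. Fitted, the cam's x is along this x.
- twin_cam: Bystander, leave it: same steel, plate and hub, but two noses, opposite each other, and a round 24 mm bore too small for the shaft. Origin on the bore axis at the underside, x to one nose.
- spacer: Bystander, leave it: same steel and hub, but a plain round plate of 38 mm radius without nose and a round 24 mm bore too small for the shaft. Origin on the bore axis at the underside.
There are look-alikes about, which are no part of the job. Leave any pink or red look-alike of the cam alone.

How it is judged:
By the outcome, as a careful person would: the job done as asked, in the order asked, and still so for the second after the job is handed in, with the robot touching nothing.
It also fails if it takes over 38 s, if anything falls off the work surface, if the arm or the gripper's body presses on something with over 40 N, if the wrist force passes 120 N, or if a joint passes its speed limit or range.

ROBOT

A 6-joint arm with a two-finger parallel gripper is mounted at the origin on the work surface. World frame = base frame: x ahead of the robot, y to its left, z up, the work surface at z = 0. Lengths are in m, angles in rad, forces in N, time in s.
With the tool pointing down it reaches from about 0.225 to 0.725 m from the base axis. Payload 3.1 kg.
Tool frame: the origin (TCP) lies at the very end of the fingers, on their centre line; the grasp point (between the pads) lies grip_point_offset behind it (grip_point_offset is the distance from the TCP to the grasp point, in m); z points along the fingers, x is the direction in which the jaws open and shut, and the axes are right-handed (so a half turn about z gives the same grasp; the last joint's range is limited). The gripper opens to 85 mm and grips with 20 to 120 N. Pads are 22 mm wide; open, the fingers measure 114 mm over their backs; the gripper's body (76 mm by 85 mm) begins 54 mm behind the grasp point. The pads swing forward as they close: fully open they stand 13 mm farther back than shut.
Start: joints at [1.059, 0.048, 0.099, 1.622, 0, 1.443], TCP at [0.197, 0.487, 0.231] pointing down, gripper open.
Joint ranges: [-2.91, 2.91], [-0.99, 1.94], [-1.21, 1.42], [-2.12, 2.29], [-1.49, 1.47], [-3.14, 3.14]. Speed limits (rad/s): [2.79, 2.79, 3.14, 3.14, 3.14, 3.14].

INTERFACE

Orientations are given as a unit quaternion [x, y, z, w].
In Python, from station import observe, camera, close_job, find_in, pinpoint, grip_point_offset gives the robot as it stands. The module is installed in compiled form; this text tells all that it offers.
- The arm moves only by the tool servo_tool, never from a script. Its argument "moves" is a list of rows, each an object of numbers: "dx", "dy", "dz": the shift along the tool's x, y, z in m; "rx", "ry", "rz": the turn, a rotation vector about the tool's x, y, z in rad; "jaw": the opening, from -1 (shut) to 1 (fully open). A call has 1 to 10 rows; each row is the pose to reach, as a shift and turn from the pose commanded when the call began, along the tool's axes at that moment; what a row does not reach only later rows make up. A row lasts 1/12 s, in which the tool goes at most 41.7 mm and 7.16 degrees, less where a joint would pass 70% of its speed; a pose out of reach is approached as far as the arm can. A call with a gripper value outside its range is refused whole. The fingers move at their own pace and stop on an object; the grip force is fixed at half the most. Time passes only in rows, so rows that repeat a pose let the fingers close. It gives the time, the measured TCP pose, the force and the opening at its end, in the units of the state.
- observe(): the state, without advancing time (a new reading comes with each control period).
- camera(name): name is "side" or "top" or "wrist"; returns a dict with "color" (420x560x3 uint8, red, green, blue), "depth" (420x560 float32, m along the optical axis (not along the pixel's ray), 0 where there is no reading), "fx", "fy", "cx", "cy" (pixels), "dist_coeffs" ([k1, k2, p1, p2, k3] as OpenCV has them; the pictures are not rectified), "R" (3x3) and "t" (3): a world point X has camera coordinates R X + t; the wrist camera has in their place "T_tool_cam" (4x4, takes a point from camera to tool coordinates, whose origin is the TCP and whose axes are the tool frame's). Camera axes: x right, y down, z forward; pixel columns grow to the right and rows downward; lengths in m; the calibration is good to about 2 mm. A picture is of the moment at which its call begins: read the wrist's pose just before it.
- close_job(): hands the job in, once; it reports no verdict.
Trained networks look in the newest picture that a camera, given by its name, has taken for a name from the list of things; names that differ only in an ending like _2 or _b are one class to them, and where a whole thing is asked for, a point or a joint stands for the part that bears it (a point fixed in the world has none). Each returns a list of dicts, best first, with "confidence" (0 to 1); they miss things now and then, are a little off and sometimes report something else, mostly with a low value. They report only what shows in the picture. A call takes as long as a camera call. They do not tell look-alikes from the thing itself.
- find_in(target, camera): "centre" ([row, column] as shares, 0 to 1, of the picture: columns of its width, rows of its height, amid what is visible of it).
- pinpoint(target, camera): "centre" ([row, column] as shares, 0 to 1, of the picture: columns of its width, rows of its height: a listed point, or the origin of a listed thing).
The state is a dict: "time_s": time; "qpos": joint angles; "joint_velocities": joint speeds; "effort": joint torques, N m; "tcp_pos": TCP position; "ee_rot": TCP orientation; "contact_force": force on the tool from outside, world axes, zero at the start; "wrist_torque": the same for the moment, N m; "finger_gap": finger opening in m.
Only numpy, scipy, OpenCV 4.12 (cv2) and the standard library are available. Lean on these libraries where they do the work, as an engineer would, in place of code of your own. Each camera call takes 0.05 s, during which the arm holds its last target.

## Working session

There is one attempt and no reset: what is moved stays moved. The work goes in short steps, Python scripts to look and compute and a tool call to move; the robot and the scene stay as the last step left them, time stands still between calls to the robot, and variables do not carry over. Pictures are saved under pics/ and viewed, and the job is handed in when it is done.

Besides the shell and the picture viewer there is one more tool, called after ">>>" as name(argument=value, ...), one argument or row to a line, values as JSON. servo_tool: Moves the arm, as the interface text tells. Its arguments: {"type":"object","properties":{"moves":{"type":"array","items":{"type":"object","properties":{"dx":{"type":"number"},"dy":{"type":"number"},"dz":{"type":"number"},"rx":{"type":"number"},"ry":{"type":"number"},"rz":{"type":"number"},"jaw":{"type":"number"}}}}},"required":["moves"]}

```bash
mkdir -p pics; cat > h.py <<'E'
import numpy as np,cv2,pickle
from station import *
def snap(n,tag):
    s=observe(); c=camera(n); cv2.imwrite(f'pics/{tag}.png',c['color'][:,:,::-1]); 
    c['state']=s; pickle.dump(c,open(f'{tag}.pkl','wb')); return c,s
def world(c,u,v,z=None,d=None):
    K=np.array([[c['fx'],0,c['cx']],[0,c['fy'],c['cy']],[0,0,1]])
    p=cv2.undistortPoints(np.array([[[u,v]]],float),K,np.array(c['dist_coeffs'],float))[0,0]
    r=np.array([p[0],p[1],1])
    if 'R' in c: R=np.array(c['R']).T; o=-R@np.array(c['t'])
    else:
        from scipy.spatial.transform import Rotation as Q
        T=np.array(c['T_tool_cam']); W=np.eye(4); s=c['state']; W[:3,:3]=Q.from_quat(s['ee_rot']).as_matrix(); W[:3,3]=s['tcp_pos']; T=W@T; R=T[:3,:3]; o=T[:3,3]
    w=R@r
    return o+w*(d if z is None else (z-o[2])/w[2])
E
python3 - <<'E'
from h import *
print(grip_point_offset if not callable(grip_point_offset) else grip_point_offset()); print(observe())
for n in ['top','side','wrist']:
    c,s=snap(n,n+'0')
    for t in ['cam','drive','twin_cam','spacer']:
        print(n,t,[(np.round(np.array(f['centre'])*[420,560],1),round(f['confidence'],2)) for f in pinpoint(t,n)])
E
```

```text
0.0187
{'time_s': 0.0, 'qpos': array([ 1.05921027e+00,  4.87652468e-02,  9.75643006e-02,  1.62196609e+00,
       -3.68402174e-06,  1.44298662e+00]), 'joint_velocities': array([ 4.40753161e-04, -1.65881412e-03, -3.77467600e-05,  4.85995424e-04,
        6.73936873e-04, -1.46618431e-03]), 'effort': array([ 7.98871060e-04, -3.38782132e+01,  3.20014715e+01,  2.02705467e-02,
       -1.40922401e-05, -2.99175554e-05]), 'tcp_pos': array([0.19629046, 0.48626857, 0.23009278]), 'ee_rot': array([ 8.28982162e-01,  5.59273789e-01, -1.05829377e-03,  5.33926637e-04]), 'contact_force': array([ 0.02836979, -0.46068626, -0.37633642]), 'wrist_torque': array([-0.00975006, -0.0153656 ,  0.0041326 ]), 'finger_gap': 0.08542548295182398}
top cam [(array([226. , 262.8]), 0.89), (array([163.7, 329.2]), 0.68), (array([293.6, 177.6]), 0.61), (array([265.7, 328.9]), 0.59)]
top drive [(array([173.5, 399.3]), 0.63)]
top twin_cam [(array([147.5, 221.6]), 0.68), (array([227.7, 150.9]), 0.46)]
top spacer [(array([227.8, 147.9]), 0.85)]
side cam [(array([260.4, 343.3]), 0.81), (array([212.7, 262. ]), 0.74), (array([272.6, 230.6]), 0.64), (array([171.6, 184.7]), 0.61)]
side drive [(array([333.2, 359. ]), 0.9)]
side twin_cam [(array([177.9, 326.6]), 0.62)]
side spacer []
wrist cam []
wrist drive []
wrist twin_cam []
wrist spacer [(array([370., 249.]), 0.8)]
```

View pics/top0.png

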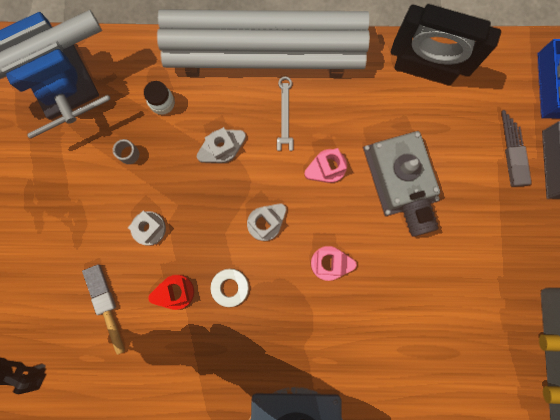

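View pics/side0.png

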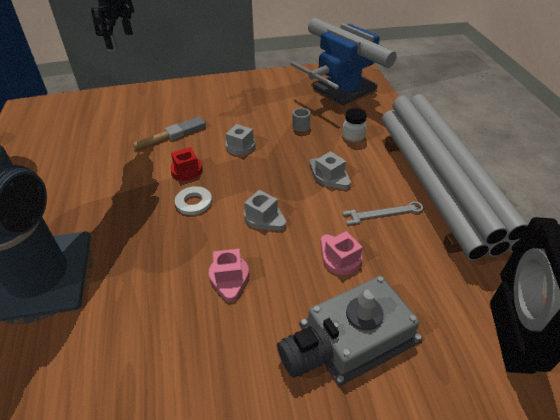

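View pics/wrist0.png

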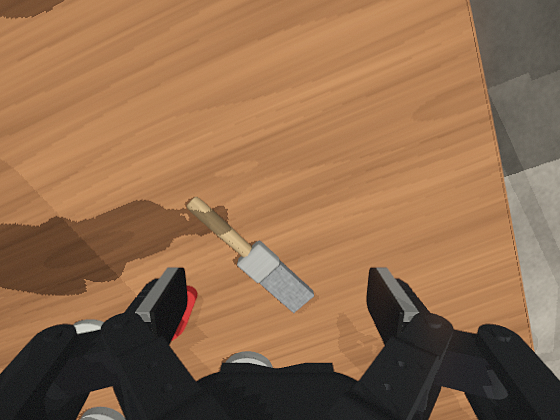

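The grey single-nosed cam is at about (row 222, col 265) in the top view, with its nose to the upper right. The drive is at about (165, 408), its motor towards the lower right. I'll measure both from the depth images.

```bash
python3 - <<'E'
from h import *
def cloud(c,r0,r1,c0,c1):
    out=[]
    for v in range(r0,r1):
        for u in range(c0,c1):
            d=c['depth'][v,u]
            if d>0: out.append([*world(c,u,v,d=d),*c['color'][v,u],u,v])
    return np.array(out)
for tag,box in [('top0',{'cam':(190,250,235,300),'drv':(120,240,355,450)}),('side0',{'cam':(185,235,235,295),'drv':(265,385,270,430)})]:
    c=pickle.load(open(tag+'.pkl','rb'))
    for n,b in box.items():
        P=cloud(c,*b); np.save(f'{tag}_{n}.npy',P)
        print(tag,n,np.histogram(P[:,2],bins=np.arange(-.01,.13,.005)))
        if n=='cam':
            for nm,m in [('hub',(P[:,2]>.038)&(P[:,2]<.055)),('plate',(P[:,2]>.008)&(P[:,2]<.02))]:
                X=P[m,:2].astype(np.float32); print(nm,len(X),cv2.minAreaRect(X),X.mean(0))
        else:
            for nm,a,bb in [('box',.053,.064),('shaft',.09,.125),('tip',.112,.125)]:
                m=(P[:,2]>a)&(P[:,2]<bb); X=P[m,:2].astype(np.float32); print(nm,len(X),cv2.minAreaRect(X),X.mean(0))
im=cv2.imread('pics/top0.png'); a=cv2.resize(im[190:250,235:300],None,fx=6,fy=6,interpolation=2); b=cv2.resize(im[120:240,355:455],None,fx=3.6,fy=3,interpolation=2)
cv2.imwrite('pics/z0.png',np.hstack([a,b]))
im=cv2.imread('pics/side0.png'); a=cv2.resize(im[185:235,235:295],None,fx=6,fy=7.2,interpolation=2); b=cv2.resize(im[265:385,270:430],None,fx=3,fy=3,interpolation=2)
cv2.imwrite('pics/z1.png',np.hstack([a,b]))
E
```

```text
top0 cam (array([  21, 1284, 1617,   64,  286,  200,   15,   12,    9,   10,   95,
        244,   17,    0,    0,    0,    0,    0,    0,    0,    0,    0,
          0,    0,    0,    0,    0,    0]), array([-0.01 , -0.005,  0.   ,  0.005,  0.01 ,  0.015,  0.02 ,  0.025,
        0.03 ,  0.035,  0.04 ,  0.045,  0.05 ,  0.055,  0.06 ,  0.065,
        0.07 ,  0.075,  0.08 ,  0.085,  0.09 ,  0.095,  0.1  ,  0.105,
        0.11 ,  0.115,  0.12 ,  0.125,  0.13 ]))
hub 359 ((0.4618530571460724, 0.07462981343269348), (0.05034412443637848, 0.04989669471979141), 42.16799545288086) [0.4625754  0.07325432]
plate 510 ((0.4624062478542328, 0.06159808486700058), (0.08173328638076782, 0.10122759640216827), 9.73748779296875) [0.4682239  0.06304779]
top0 drv (array([  56, 2505, 3494,  454,  156,   40,   45,   45,   55,   66,   79,
        104,  189, 1312, 1684,  483,  164,  212,   46,   10,   12,    9,
         29,   21,   26,   51,    8,    0]), array([-0.01 , -0.005,  0.   ,  0.005,  0.01 ,  0.015,  0.02 ,  0.025,
        0.03 ,  0.035,  0.04 ,  0.045,  0.05 ,  0.055,  0.06 ,  0.065,
        0.07 , 
[... 1476 characters left out ...]
 0]), array([-0.01 , -0.005,  0.   ,  0.005,  0.01 ,  0.015,  0.02 ,  0.025,
        0.03 ,  0.035,  0.04 ,  0.045,  0.05 ,  0.055,  0.06 ,  0.065,
        0.07 ,  0.075,  0.08 ,  0.085,  0.09 ,  0.095,  0.1  ,  0.105,
        0.11 ,  0.115,  0.12 ,  0.125,  0.13 ]))
box 4755 ((0.5502628087997437, -0.24853667616844177), (0.22229395806789398, 0.11062762141227722), 17.022823333740234) [ 0.5677526  -0.25020927]
shaft 346 ((0.5800307989120483, -0.24052922427654266), (0.020283875986933708, 0.03142177686095238), 23.70465660095215) [ 0.5803181  -0.24380195]
tip 125 ((0.5815991163253784, -0.23996320366859436), (0.016054362058639526, 0.022643448784947395), 16.57607650756836) [ 0.5821779  -0.23977272]
```

```bash
sleep 0
```

```text
(no output)
```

View pics/z0.png

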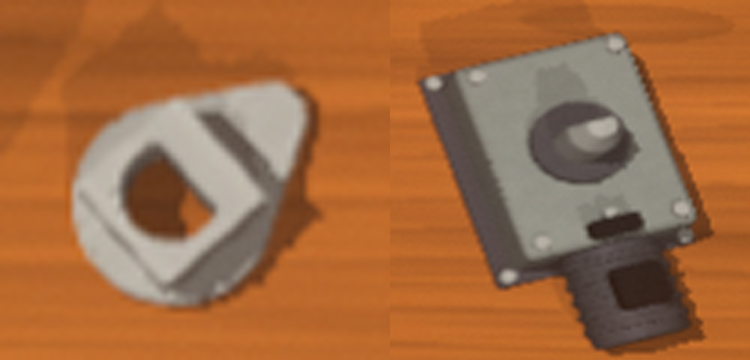

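View pics/z1.png

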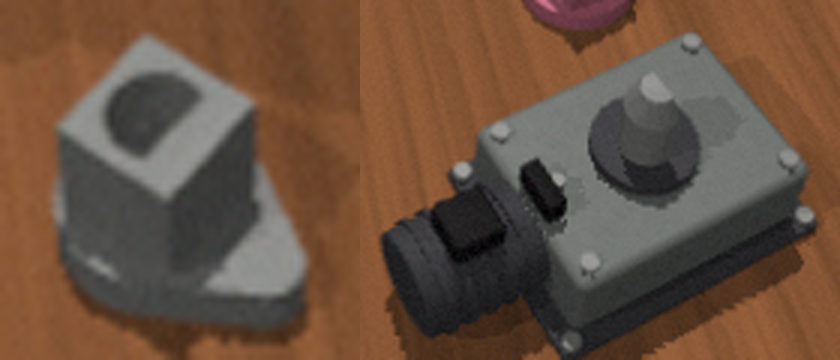

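```bash
cat >> h.py <<'E'
def delta(x,y,z,yawdeg):
    from scipy.spatial.transform import Rotation as Q
    s=observe(); R0=Q.from_quat(s['ee_rot']); a=np.radians(yawdeg)
    Rt=Q.from_matrix(np.array([[np.cos(a),np.sin(a),0],[np.sin(a),-np.cos(a),0],[0,0,-1]]))
    print('d',np.round(R0.inv().apply(np.array([x,y,z])-s['tcp_pos']),4),'r',np.round((R0.inv()*Rt).as_rotvec(),3),'t',s['time_s'])
E
python3 - <<'E'
from h import *
c=pickle.load(open('wrist0.pkl','rb')); print(np.round(c['T_tool_cam'],3),c['fx'])
delta(.4635,.0746,.16,42)
# shoulder circle
from scipy.optimize import least_squares
for t in ['top0','side0']:
    P=np.load(t+'_drv.npy'); m=(P[:,2]>.066)&(P[:,2]<.075); X=P[m,:2]; X=X[np.hypot(*(X-[.585,-.2385]).T)<.045]
    print(t,len(X),cv2.minEnclosingCircle(X.astype(np.float32)))
E
```

```text
[[ 1.    -0.001 -0.001  0.   ]
 [ 0.001  0.955  0.296 -0.076]
 [ 0.001 -0.296  0.955 -0.142]
 [ 0.     0.     0.     1.   ]] 310.1372686897128
d [-0.2823  0.4018  0.0713] r [-0.    -0.     0.454] t 0.75
top0 348 ((0.5857141017913818, -0.24043789505958557), 0.031498998403549194)
side0 543 ((0.5843719840049744, -0.23852476477622986), 0.03110642544925213)
```

>>> servo_tool(
  moves=[
    {"dx": -0.028,"dy": 0.04,"dz": 0.007,"rz": 0.045,"jaw": 1},
    {"dx": -0.056,"dy": 0.08,"dz": 0.014,"rz": 0.09,"jaw": 1},
    {"dx": -0.085,"dy": 0.12,"dz": 0.021,"rz": 0.136,"jaw": 1},
    {"dx": -0.113,"dy": 0.16,"dz": 0.028,"rz": 0.18,"jaw": 1},
    {"dx": -0.141,"dy": 0.2,"dz": 0.036,"rz": 0.227,"jaw": 1},
    {"dx": -0.17,"dy": 0.24,"dz": 0.043,"rz": 0.27,"jaw": 1},
    {"dx": -0.198,"dy": 0.28,"dz": 0.05,"rz": 0.32,"jaw": 1},
    {"dx": -0.226,"dy": 0.32,"dz": 0.057,"rz": 0.36,"jaw": 1},
    {"dx": -0.254,"dy": 0.36,"dz": 0.064,"rz": 0.41,"jaw": 1},
    {"dx": -0.282,"dy": 0.402,"dz": 0.071,"rz": 0.454,"jaw": 1},
  ],
)

```text
validation failed for argument at $.mo...
```

```bash
python3 - <<'E'
from h import *
delta(.4635,.0746,.16,42)
E
```

```text
d [-0.2823  0.4018  0.0713] r [-0.    -0.     0.454] t 0.75
```

>>> servo_tool(
  moves=[
    {"dx": -0.028,"dy": 0.04,"dz": 0.007,"rx": 0.0,"ry": 0.0,"rz": 0.045,"jaw": 1.0},
  ],
)

```text
time_s: 0.83
tcp_pos: [0.2171, 0.4563, 0.2255]
ee_rot: [0.84, 0.543, 0.001, -0.002]
contact_force: [2.1, -0.2, -0.2]
finger_gap: 0.0854
```

All seven fields are required in each row. The rest of this move is d = (-0.254, 0.361, 0.064), before allowing for the turned frame.

```bash
python3 - <<'E'
from h import *
delta(.4635,.0746,.16,42)
E
```

```text
d [-0.2473  0.3815  0.0634] r [-0.004 -0.003  0.415] t 0.8333
```

>>> servo_tool(
  moves=[
    {"dx": -0.024,"dy": 0.034,"dz": 0.007,"rx": 0,"ry": 0,"rz": 0.041,"jaw": 1},
    {"dx": -0.047,"dy": 0.072,"dz": 0.014,"rx": 0,"ry": 0,"rz": 0.082,"jaw": 1},
    {"dx": -0.071,"dy": 0.11,"dz": 0.021,"rx": 0,"ry": 0,"rz": 0.123,"jaw": 1},
    {"dx": -0.095,"dy": 0.149,"dz": 0.028,"rx": 0,"ry": 0,"rz": 0.164,"jaw": 1},
    {"dx": -0.119,"dy": 0.186,"dz": 0.036,"rx": 0,"ry": 0,"rz": 0.205,"jaw": 1},
    {"dx": -0.143,"dy": 0.223,"dz": 0.043,"rx": 0,"ry": 0,"rz": 0.246,"jaw": 1},
    {"dx": -0.166,"dy": 0.26,"dz": 0.05,"rx": 0,"ry": 0,"rz": 0.287,"jaw": 1},
    {"dx": -0.19,"dy": 0.298,"dz": 0.057,"rx": 0,"ry": 0,"rz": 0.328,"jaw": 1},
    {"dx": -0.214,"dy": 0.335,"dz": 0.06,"rx": 0,"ry": 0,"rz": 0.37,"jaw": 1},
    {"dx": -0.2375,"dy": 0.372,"dz": 0.064,"rx": 0,"ry": 0,"rz": 0.41,"jaw": 1},
  ],
)

```text
time_s: 1.67
tcp_pos: [0.4433, 0.1043, 0.1641]
ee_rot: [0.934, 0.357, 0.0, -0.0]
contact_force: [0.6, 0.5, 0.2]
finger_gap: 0.0853
```

>>> servo_tool(
  moves=[
    {"dx": 0,"dy": 0,"dz": 0,"rx": 0,"ry": 0,"rz": 0,"jaw": 1},
    {"dx": 0,"dy": 0,"dz": 0,"rx": 0,"ry": 0,"rz": 0,"jaw": 1},
    {"dx": 0,"dy": 0,"dz": 0,"rx": 0,"ry": 0,"rz": 0,"jaw": 1},
  ],
)

```text
time_s: 1.92
tcp_pos: [0.4424, 0.1062, 0.1642]
ee_rot: [0.934, 0.358, -0.0, -0.0]
contact_force: [-0.2, -0.2, -0.1]
finger_gap: 0.0858
```

```bash
python3 - <<'E'
from h import *
delta(.4635,.0746,.16,42)
c,s=snap('wrist','w1')
p=pinpoint('cam','wrist'); print(p)
for f in p:
    v,u=np.array(f['centre'])*[420,560]; print(world(c,u,v,z=0.0), world(c,u,v,z=.046))
P=np.array([[*world(c,u,v,d=c['depth'][v,u]),u,v] for v in range(0,420,2) for u in range(60,500,2) if c['depth'][v,u]>0.15])
m=(P[:,2]>.038)&(P[:,2]<.054)&(np.hypot(P[:,0]-.4635,P[:,1]-.0746)<.045)
print(m.sum(),cv2.minAreaRect(P[m,:2].astype(np.float32)))
E
```

```text
d [-0.0054  0.0376  0.0041] r [-0.001  0.    -0.002] t 1.9167
[{'centre': [0.6479, 0.2273], 'confidence': 0.83}, {'centre': [0.5486, 0.4871], 'confidence': 0.74}, {'centre': [0.9002, 0.4939], 'confidence': 0.7}]
[ 0.37796716 -0.07046729  0.        ] [ 0.38000529 -0.03549728  0.046     ]
[0.46525319 0.07407103 0.        ] [0.45419993 0.08736279 0.046     ]
[ 0.59963855 -0.06998134  0.        ] [ 0.56842981 -0.03508422  0.046     ]
540 ((0.4632573425769806, 0.07525001466274261), (0.04891768842935562, 0.050496067851781845), 42.624568939208984)
```

View pics/w1.png

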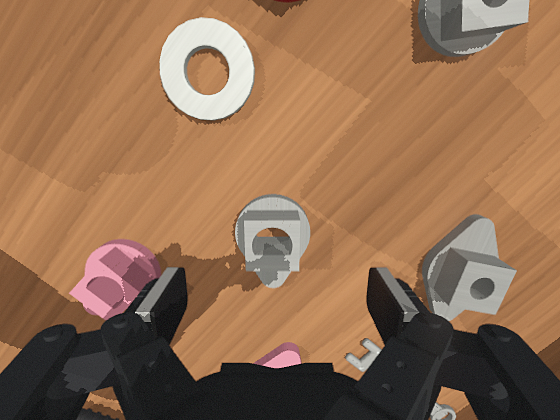

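>>> servo_tool(
  moves=[
    {"dx": -0.005,"dy": 0.0375,"dz": 0.01,"rx": 0,"ry": 0,"rz": 0,"jaw": 1},
    {"dx": -0.005,"dy": 0.0375,"dz": 0.04,"rx": 0,"ry": 0,"rz": 0,"jaw": 1},
    {"dx": -0.005,"dy": 0.0375,"dz": 0.07,"rx": 0,"ry": 0,"rz": 0,"jaw": 1},
    {"dx": -0.005,"dy": 0.0375,"dz": 0.095,"rx": 0,"ry": 0,"rz": 0,"jaw": 1},
    {"dx": -0.005,"dy": 0.0375,"dz": 0.115,"rx": 0,"ry": 0,"rz": 0,"jaw": 1},
    {"dx": -0.005,"dy": 0.0375,"dz": 0.13,"rx": 0,"ry": 0,"rz": 0,"jaw": 1},
    {"dx": -0.005,"dy": 0.0375,"dz": 0.14,"rx": 0,"ry": 0,"rz": 0,"jaw": 1},
    {"dx": -0.005,"dy": 0.0375,"dz": 0.146,"rx": 0,"ry": 0,"rz": 0,"jaw": 1},
    {"dx": -0.005,"dy": 0.0375,"dz": 0.146,"rx": 0,"ry": 0,"rz": 0,"jaw": 1},
  ],
)

```text
time_s: 2.77
tcp_pos: [0.4629, 0.0759, 0.0172]
ee_rot: [0.933, 0.359, -0.001, -0.0]
contact_force: [-0.1, -0.3, -0.9]
finger_gap: 0.0854
```

```bash
python3 - <<'E'
from h import *
delta(.4635,.075,.0175,42.3)
c,s=snap('side','s1'); c,s=snap('wrist','w2')
a=cv2.imread('pics/s1.png')[150:270,200:330]; b=cv2.imread('pics/w2.png')
cv2.imwrite('pics/z2.png',np.hstack([cv2.resize(a,(400,370),interpolation=2),cv2.resize(b,(400,370))]))
E
```

```text
d [-0.0002  0.0011 -0.0003] r [-0.001  0.001 -0.004] t 2.7667
```

View pics/z2.png

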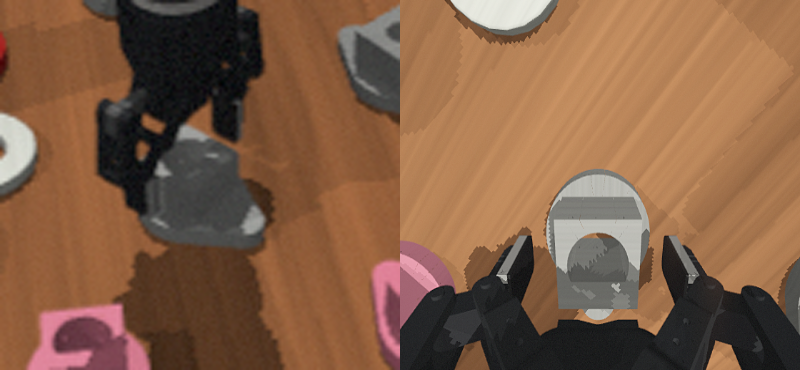

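The fingers straddle the hub with the cam centred between them, so I'll close the gripper.

>>> servo_tool(
  moves=[
    {"dx": 0,"dy": 0.001,"dz": 0,"rx": 0,"ry": 0,"rz": 0,"jaw": 0.5},
    {"dx": 0,"dy": 0.001,"dz": 0,"rx": 0,"ry": 0,"rz": 0,"jaw": 0.2},
    {"dx": 0,"dy": 0.001,"dz": 0,"rx": 0,"ry": 0,"rz": 0,"jaw": -0.2},
    {"dx": 0,"dy": 0.001,"dz": 0,"rx": 0,"ry": 0,"rz": 0,"jaw": -1},
    {"dx": 0,"dy": 0.001,"dz": 0,"rx": 0,"ry": 0,"rz": 0,"jaw": -1},
    {"dx": 0,"dy": 0.001,"dz": 0,"rx": 0,"ry": 0,"rz": 0,"jaw": -1},
    {"dx": 0,"dy": 0.001,"dz": 0,"rx": 0,"ry": 0,"rz": 0,"jaw": -1},
    {"dx": 0,"dy": 0.001,"dz": 0,"rx": 0,"ry": 0,"rz": 0,"jaw": -1},
  ],
)

```text
time_s: 3.53
tcp_pos: [0.4659, 0.074, 0.0196]
ee_rot: [0.934, 0.358, 0.001, 0.001]
contact_force: [-0.3, -0.0, 4.9]
finger_gap: 0.0486
```

>>> servo_tool(
  moves=[
    {"dx": 0,"dy": 0,"dz": -0.005,"rx": 0,"ry": 0,"rz": 0,"jaw": -1},
    {"dx": 0,"dy": 0,"dz": -0.015,"rx": 0,"ry": 0,"rz": 0,"jaw": -1},
    {"dx": 0,"dy": 0,"dz": -0.03,"rx": 0,"ry": 0,"rz": 0,"jaw": -1},
    {"dx": 0,"dy": 0,"dz": -0.05,"rx": 0,"ry": 0,"rz": 0,"jaw": -1},
    {"dx": 0,"dy": 0,"dz": -0.07,"rx": 0,"ry": 0,"rz": 0,"jaw": -1},
    {"dx": 0,"dy": 0,"dz": -0.095,"rx": 0,"ry": 0,"rz": 0,"jaw": -1},
    {"dx": 0,"dy": 0,"dz": -0.12,"rx": 0,"ry": 0,"rz": 0,"jaw": -1},
    {"dx": 0,"dy": 0,"dz": -0.14,"rx": 0,"ry": 0,"rz": 0,"jaw": -1},
    {"dx": 0,"dy": 0,"dz": -0.15,"rx": 0,"ry": 0,"rz": 0,"jaw": -1},
    {"dx": 0,"dy": 0,"dz": -0.15,"rx": 0,"ry": 0,"rz": 0,"jaw": -1},
  ],
)

```text
time_s: 4.37
tcp_pos: [0.466, 0.0743, 0.1706]
ee_rot: [0.934, 0.358, 0.002, 0.001]
contact_force: [0.8, 0.2, -4.6]
finger_gap: 0.049
```

```bash
python3 - <<'E'
from h import *
print(observe()['tcp_pos'],observe()['ee_rot'],observe()['contact_force'])
c,s=snap('wrist','w3')
c2,s2=snap('side','s3')
from scipy.spatial.transform import Rotation as Q
R=Q.from_quat(s['ee_rot']); 
P=np.array([[*world(c,u,v,d=c['depth'][v,u]),u,v] for v in range(0,420,2) for u in range(60,500,2) if c['depth'][v,u]>0.08])
T=R.inv().apply(P[:,:3]-s['tcp_pos']); np.save('w3T.npy',np.c_[T,P])
m=(abs(T[:,0])<.05)&(T[:,2]<.03)&(T[:,1]<.035)
print(np.histogram(T[m,2],bins=np.arange(-.04,.03,.004)))
for lo,hi in [(-.036,-.022),(-.002,.012)]:
    k=m&(T[:,2]>lo)&(T[:,2]<hi); print(k.sum(),np.median(T[k,2]),cv2.minAreaRect(T[k,:2].astype(np.float32)),T[k].min(0),T[k].max(0))
delta(.585,-.2390,.2,107)
b=cv2.imread('pics/w3.png')[100:400,120:440];a=cv2.imread('pics/s3.png')[100:280,180:360]
cv2.imwrite('pics/z3.png',np.hstack([cv2.resize(a,(400,400),interpolation=2),cv2.resize(b,(400,400))]))
E
```

```text
[0.46597167 0.07431406 0.17058156] [9.33766518e-01 3.57877121e-01 1.91355754e-03 6.28208875e-04] [ 0.82860397  0.22447803 -4.63377858]
(array([ 141,  107,  124, 2153,  284,  272,  204,  200,  164,  150,  136,
        817,  105,   87,   86,    0,    0]), array([-4.00000000e-02, -3.60000000e-02, -3.20000000e-02, -2.80000000e-02,
       -2.40000000e-02, -2.00000000e-02, -1.60000000e-02, -1.20000000e-02,
       -8.00000000e-03, -4.00000000e-03, -3.46944695e-17,  4.00000000e-03,
        8.00000000e-03,  1.20000000e-02,  1.60000000e-02,  2.00000000e-02,
        2.40000000e-02,  2.80000000e-02]))
2528 -0.02635121687939058 ((-0.00034010037779808044, -0.0020497050136327744), (0.07674308121204376, 0.05140454322099686), 0.20894262194633484) [-0.03869307 -0.02775579 -0.03598424] [ 0.0380505   0.02371213 -0.02201433]
1142 0.005513777664783707 ((-0.0002267397940158844, -0.016579192131757736), (0.047436799854040146, 0.07506164163351059), 89.72673797607422) [-0.03768523 -0.04030098 -0.00198678] [0.03737627 0.00715701 0.01198657]
d [-0.1195  0.3138 -0.0331] r [-0.002  0.    -1.135] t 4.4667
```

View pics/z3.png

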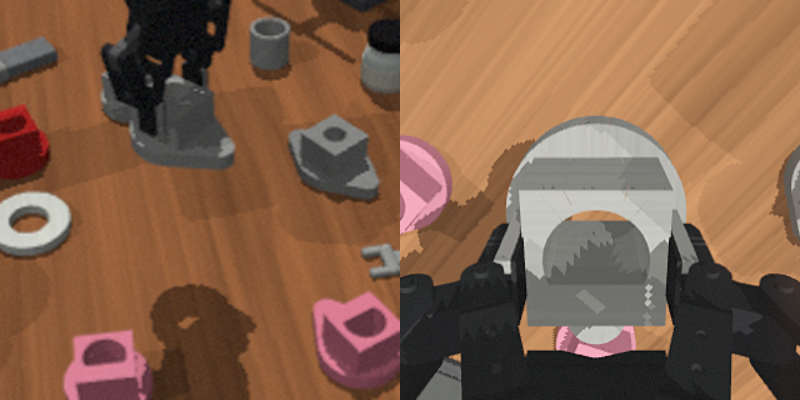

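>>> servo_tool(
  moves=[
    {"dx": -0.004,"dy": 0.02,"dz": -0.01,"rx": 0,"ry": 0,"rz": -0.06,"jaw": -1},
    {"dx": -0.008,"dy": 0.05,"dz": -0.02,"rx": 0,"ry": 0,"rz": -0.16,"jaw": -1},
    {"dx": -0.012,"dy": 0.085,"dz": -0.03,"rx": 0,"ry": 0,"rz": -0.27,"jaw": -1},
    {"dx": -0.017,"dy": 0.12,"dz": -0.03,"rx": 0,"ry": 0,"rz": -0.38,"jaw": -1},
    {"dx": -0.022,"dy": 0.155,"dz": -0.03,"rx": 0,"ry": 0,"rz": -0.49,"jaw": -1},
    {"dx": -0.027,"dy": 0.19,"dz": -0.03,"rx": 0,"ry": 0,"rz": -0.6,"jaw": -1},
    {"dx": -0.032,"dy": 0.225,"dz": -0.03,"rx": 0,"ry": 0,"rz": -0.71,"jaw": -1},
    {"dx": -0.037,"dy": 0.26,"dz": -0.03,"rx": 0,"ry": 0,"rz": -0.82,"jaw": -1},
    {"dx": -0.041,"dy": 0.285,"dz": -0.03,"rx": 0,"ry": 0,"rz": -0.93,"jaw": -1},
    {"dx": -0.045,"dy": 0.305,"dz": -0.03,"rx": 0,"ry": 0,"rz": -1.02,"jaw": -1},
  ],
)

```text
time_s: 5.3
tcp_pos: [0.6347, -0.1846, 0.1937]
ee_rot: [0.639, 0.769, -0.001, -0.003]
contact_force: [-0.1, 0.4, -4.9]
finger_gap: 0.0489
```

```bash
python3 - <<'E'
from h import *
delta(.66,-.216,.2,107)
E
```

```text
d [-0.0355  0.0191 -0.0065] r [-0.005 -0.003 -0.112] t 5.3
```

>>> servo_tool(
  moves=[
    {"dx": -0.015,"dy": 0.01,"dz": -0.003,"rx": 0,"ry": 0,"rz": -0.06,"jaw": -1},
    {"dx": -0.03,"dy": 0.018,"dz": -0.006,"rx": 0,"ry": 0,"rz": -0.112,"jaw": -1},
    {"dx": -0.035,"dy": 0.018,"dz": -0.006,"rx": 0,"ry": 0,"rz": -0.112,"jaw": -1},
    {"dx": -0.035,"dy": 0.018,"dz": -0.006,"rx": 0,"ry": 0,"rz": -0.112,"jaw": -1},
    {"dx": -0.035,"dy": 0.018,"dz": -0.006,"rx": 0,"ry": 0,"rz": -0.112,"jaw": -1},
  ],
)

```text
time_s: 5.72
tcp_pos: [0.6578, -0.2132, 0.2016]
ee_rot: [0.597, 0.802, -0.0, -0.003]
contact_force: [0.2, 0.4, -5.4]
finger_gap: 0.0488
```

```bash
cat > m.py <<'E'
from h import *
import sys
from scipy.spatial.transform import Rotation as Q
c,s=snap('wrist',sys.argv[1]); print(s['tcp_pos'],s['contact_force'])
R=Q.from_quat(s['ee_rot']); print('euler',R.as_matrix().round(4).tolist())
P=np.array([[*world(c,u,v,d=c['depth'][v,u]),u,v] for v in range(0,420) for u in range(60,500) if c['depth'][v,u]>0.08])
T=R.inv().apply(P[:,:3]-s['tcp_pos']); np.save(sys.argv[1]+'T.npy',np.c_[T,P])
cam=(abs(T[:,0])<.045)&(T[:,1]>-.045)
for nm,lo,hi in [('hub',-.03,-.022),('plate',.002,.010)]:
    k=cam&(T[:,2]>lo)&(T[:,2]<hi); print(nm,k.sum(),np.median(T[k,2]),cv2.minAreaRect(T[k,:2].astype(np.float32)))
for nm,lo,hi in [('box',.054,.064),('shoulder',.0655,.072),('shaft',.09,.125),('tip',.114,.125)]:
    k=(P[:,2]>lo)&(P[:,2]<hi); 
    if nm!='box': k&=np.hypot(P[:,0]-.585,P[:,1]+.239)<.045
    if k.sum()>5: X=P[k,:2].astype(np.float32); print(nm,k.sum(),np.median(P[k,2]),cv2.minAreaRect(X),cv2.minEnclosingCircle(X))
E
python3 m.py w4
```

```text
[ 0.65782942 -0.21322949  0.20159526] [ 0.21714708  0.37648245 -5.37806564]
euler [[-0.2879, 0.9577, -0.0045], [0.9577, 0.2879, 0.0025], [0.0037, -0.0036, -1.0]]
hub 9316 -0.02613970595305711 ((0.0001857951283454895, -0.0024592559784650803), (0.051592230796813965, 0.07662517577409744), 89.24439239501953)
plate 4218 0.005735059740613934 ((-0.005254810675978661, 0.00562174990773201), (0.07307560741901398, 0.09522528201341629), 26.65663719177246)
box 17838 0.059809527845338134 ((0.6877321004867554, -0.16203650832176208), (0.3683340847492218, 0.33677828311920166), 74.1097183227539) ((0.7011367678642273, -0.19063806533813477), 0.21801277995109558)
shoulder 2858 0.06789054350412305 ((0.5842256546020508, -0.2377207726240158), (0.05907878279685974, 0.05926451459527016), 78.5673599243164) ((0.5845497250556946, -0.23784708976745605), 0.03011827915906906)
shaft 1119 0.11368618880980669 ((0.5797703266143799, -0.23883748054504395), (0.021222423762083054, 0.031568944454193115), 16.69707679748535) ((0.5843736529350281, -0.23765188455581665), 0.0161282978951931)
tip 544 0.11767362445872874 ((0.5809723734855652, -0.23837661743164062), (0.014134208671748638, 0.021281640976667404), 16.65553092956543) ((0.5833449363708496, -0.23784101009368896), 0.011075764894485474)
```

View pics/w4.png

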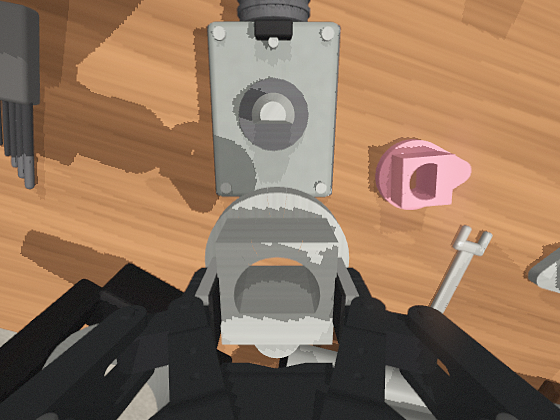

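```bash
python3 - <<'E'
from h import *
delta(.5867,-.2371,.16,106.7)
E
```

```text
d [-0.0028 -0.0751  0.0426] r [-0.003 -0.003  0.001] t 5.7667
```

>>> servo_tool(
  moves=[
    {"dx": -0.001,"dy": -0.015,"dz": 0,"rx": 0,"ry": 0,"rz": 0,"jaw": -1},
    {"dx": -0.002,"dy": -0.035,"dz": 0,"rx": 0,"ry": 0,"rz": 0,"jaw": -1},
    {"dx": -0.003,"dy": -0.055,"dz": 0.005,"rx": 0,"ry": 0,"rz": 0,"jaw": -1},
    {"dx": -0.003,"dy": -0.068,"dz": 0.015,"rx": 0,"ry": 0,"rz": 0,"jaw": -1},
    {"dx": -0.003,"dy": -0.075,"dz": 0.03,"rx": 0,"ry": 0,"rz": 0,"jaw": -1},
    {"dx": -0.003,"dy": -0.075,"dz": 0.042,"rx": 0,"ry": 0,"rz": 0,"jaw": -1},
    {"dx": -0.003,"dy": -0.075,"dz": 0.042,"rx": 0,"ry": 0,"rz": 0,"jaw": -1},
    {"dx": -0.003,"dy": -0.075,"dz": 0.042,"rx": 0,"ry": 0,"rz": 0,"jaw": -1},
  ],
)

```text
time_s: 6.43
tcp_pos: [0.5874, -0.237, 0.1607]
ee_rot: [0.596, 0.803, 0.0, -0.002]
contact_force: [0.4, 0.3, -5.3]
finger_gap: 0.0485
```

```bash
python3 m.py w5; python3 - <<'E'
from h import *
delta(.5867,-.2371,.0875,106.7)
c,s=snap('side','s5'); a=cv2.imread('pics/s5.png')[220:400,260:440]
b=cv2.imread('pics/w5.png')
cv2.imwrite('pics/z5.png',np.hstack([cv2.resize(a,(400,400),interpolation=2),cv2.resize(b[100:400,120:440],(400,400))]))
E
```

```text
[ 0.58741325 -0.23695502  0.16074255] [ 0.41416889  0.32574942 -5.25658545]
euler [[-0.2898, 0.9571, -0.0024], [0.9571, 0.2898, 0.0019], [0.0025, -0.0017, -1.0]]
hub 9377 -0.026175449496586824 ((0.0003269761800765991, -0.002226663753390312), (0.051569148898124695, 0.07666760683059692), 89.1077651977539)
plate 4240 0.005732757687149134 ((-0.005248347297310829, 0.005445890128612518), (0.07290196418762207, 0.09458009898662567), 26.56841278076172)
box 13930 0.059809158739615606 ((0.6310223937034607, -0.25813770294189453), (0.13860160112380981, 0.3812119662761688), 81.58189392089844) ((0.6287969946861267, -0.2731221616268158), 0.19115927815437317)
shoulder 561 0.06783056768929077 ((0.5628846287727356, -0.24460119009017944), (0.014327100478112698, 0.0499747060239315), 17.83226203918457) ((0.5694377422332764, -0.24249312281608582), 0.025088917464017868)
d [ 0.0008 -0.0014  0.0745] r [-0.    -0.001  0.003] t 6.4833
```

View pics/z5.png

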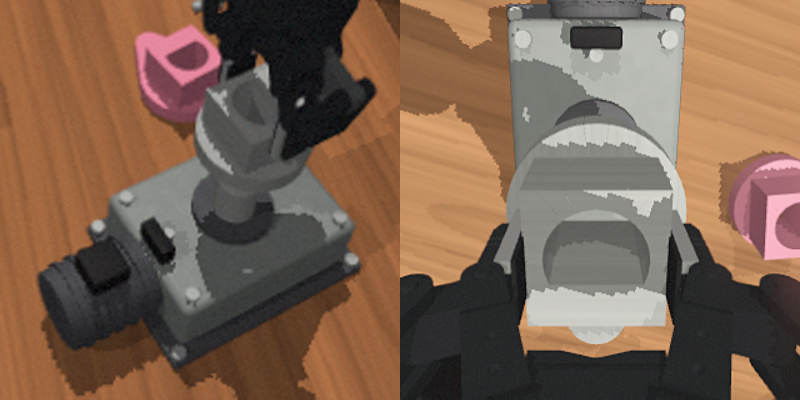

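>>> servo_tool(
  moves=[
    {"dx": 0.0005,"dy": -0.0008,"dz": 0.008,"rx": 0,"ry": 0,"rz": 0,"jaw": -1},
    {"dx": 0.0005,"dy": -0.0008,"dz": 0.016,"rx": 0,"ry": 0,"rz": 0,"jaw": -1},
    {"dx": 0.0005,"dy": -0.0008,"dz": 0.024,"rx": 0,"ry": 0,"rz": 0,"jaw": -1},
    {"dx": 0.0005,"dy": -0.0008,"dz": 0.03,"rx": 0,"ry": 0,"rz": 0,"jaw": -1},
    {"dx": 0.0005,"dy": -0.0008,"dz": 0.035,"rx": 0,"ry": 0,"rz": 0,"jaw": -1},
    {"dx": 0.0005,"dy": -0.0008,"dz": 0.035,"rx": 0,"ry": 0,"rz": 0,"jaw": -1},
  ],
)

```text
time_s: 7.03
tcp_pos: [0.5861, -0.2376, 0.1247]
ee_rot: [0.596, 0.803, -0.0, -0.002]
contact_force: [-0.8, 0.4, -5.4]
finger_gap: 0.0488
```

No contact so far. I'll carry on down in small steps.

>>> servo_tool(
  moves=[
    {"dx": 0,"dy": 0,"dz": 0.003,"rx": 0,"ry": 0,"rz": 0,"jaw": -1},
    {"dx": 0,"dy": 0,"dz": 0.006,"rx": 0,"ry": 0,"rz": 0,"jaw": -1},
    {"dx": 0,"dy": 0,"dz": 0.009,"rx": 0,"ry": 0,"rz": 0,"jaw": -1},
    {"dx": 0,"dy": 0,"dz": 0.012,"rx": 0,"ry": 0,"rz": 0,"jaw": -1},
  ],
)

```text
time_s: 7.37
tcp_pos: [0.5874, -0.2383, 0.1153]
ee_rot: [0.596, 0.803, 0.0, 0.0]
contact_force: [0.3, 0.4, -4.4]
finger_gap: 0.0491
```

```bash
python3 m.py w6; python3 - <<'E'
from h import *
delta(.5867,-.2371,.0875,106.7)
E
```

```text
[ 0.58743174 -0.23831569  0.11528994] [ 0.34717292  0.35410228 -4.44434396]
euler [[-0.289, 0.9573, 0.0006], [0.9573, 0.289, -0.0003], [-0.0005, 0.0005, -1.0]]
hub 9353 -0.026136911618423346 ((0.00024311617016792297, -0.0021259114146232605), (0.07673684507608414, 0.05122576281428337), 0.09355605393648148)
plate 4221 0.005699572734545786 ((-0.0052298009395599365, 0.005543671548366547), (0.07311491668224335, 0.09501996636390686), 26.81743049621582)
box 18165 0.059746755523954226 ((0.5336459279060364, -0.25275442004203796), (0.1685284674167633, 0.11000796407461166), 16.54674530029297) ((0.5402514338493347, -0.2520313262939453), 0.09437431395053864)
shoulder 9 0.06799120935198893 ((0.5827162265777588, -0.24923363327980042), (0.01197823602706194, 0.056838106364011765), 78.80814361572266) ((0.5835034251213074, -0.24525529146194458), 0.028584759682416916)
shaft 6811 0.11015414578462382 ((0.5716094374656677, -0.2429136037826538), (0.04791533574461937, 0.07591132074594498), 17.120908737182617) ((0.5838513970375061, -0.23902514576911926), 0.03820565715432167)
tip 2425 0.11839617970622116 ((0.5778334140777588, -0.24142587184906006), (0.0351579450070858, 0.07106690853834152), 17.072935104370117) ((0.5809050798416138, -0.2404824197292328), 0.035634949803352356)
d [0.001  0.     0.0269] r [-0.001 -0.001  0.002] t 7.4167
```

View pics/w6.png

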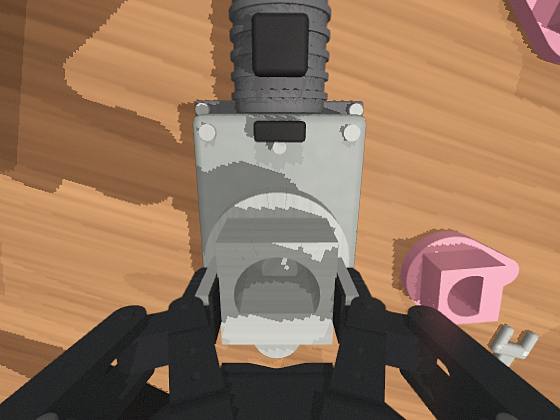

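>>> servo_tool(
  moves=[
    {"dx": 0.0007,"dy": 0,"dz": 0.004,"rx": 0,"ry": 0,"rz": 0,"jaw": -1},
    {"dx": 0.0007,"dy": 0,"dz": 0.008,"rx": 0,"ry": 0,"rz": 0,"jaw": -1},
    {"dx": 0.0007,"dy": 0,"dz": 0.012,"rx": 0,"ry": 0,"rz": 0,"jaw": -1},
    {"dx": 0.0007,"dy": 0,"dz": 0.016,"rx": 0,"ry": 0,"rz": 0,"jaw": -1},
    {"dx": 0.0007,"dy": 0,"dz": 0.019,"rx": 0,"ry": 0,"rz": 0,"jaw": -1},
    {"dx": 0.0007,"dy": 0,"dz": 0.022,"rx": 0,"ry": 0,"rz": 0,"jaw": -1},
    {"dx": 0.0007,"dy": 0,"dz": 0.023,"rx": 0,"ry": 0,"rz": 0,"jaw": -1},
  ],
)

```text
time_s: 8.0
tcp_pos: [0.5866, -0.2373, 0.0913]
ee_rot: [0.596, 0.803, -0.0, -0.001]
contact_force: [0.2, -0.1, -6.1]
finger_gap: 0.0487
```

>>> servo_tool(
  moves=[
    {"dx": 0,"dy": 0,"dz": 0.001,"rx": 0,"ry": 0,"rz": 0,"jaw": -1},
    {"dx": 0,"dy": 0,"dz": 0.002,"rx": 0,"ry": 0,"rz": 0,"jaw": -1},
    {"dx": 0,"dy": 0,"dz": 0.003,"rx": 0,"ry": 0,"rz": 0,"jaw": -1},
    {"dx": 0,"dy": 0,"dz": 0.003,"rx": 0,"ry": 0,"rz": 0,"jaw": -1},
  ],
)

```text
time_s: 8.33
tcp_pos: [0.587, -0.2375, 0.0892]
ee_rot: [0.596, 0.803, 0.0, 0.0]
contact_force: [0.7, 0.0, -4.1]
finger_gap: 0.0489
```

>>> servo_tool(
  moves=[
    {"dx": 0,"dy": 0,"dz": 0.0005,"rx": 0,"ry": 0,"rz": 0,"jaw": -1},
    {"dx": 0,"dy": 0,"dz": 0.001,"rx": 0,"ry": 0,"rz": 0,"jaw": -1},
    {"dx": 0,"dy": 0,"dz": 0.001,"rx": 0,"ry": 0,"rz": 0,"jaw": -1},
  ],
)

```text
time_s: 8.58
tcp_pos: [0.5871, -0.2375, 0.0882]
ee_rot: [0.596, 0.803, -0.0, 0.0]
contact_force: [-0.2, -0.6, -5.3]
finger_gap: 0.0488
```

>>> servo_tool(
  moves=[
    {"dx": 0,"dy": 0,"dz": 0.0005,"rx": 0,"ry": 0,"rz": 0,"jaw": -1},
    {"dx": 0,"dy": 0,"dz": 0.001,"rx": 0,"ry": 0,"rz": 0,"jaw": -1},
    {"dx": 0,"dy": 0,"dz": 0.001,"rx": 0,"ry": 0,"rz": 0,"jaw": -1},
  ],
)

```text
time_s: 8.83
tcp_pos: [0.5871, -0.2376, 0.0876]
ee_rot: [0.596, 0.803, 0.0, 0.0]
contact_force: [0.3, -0.1, -2.7]
finger_gap: 0.0492
```

Contact is starting: the force on the tool has gone from −5.3 to −2.7 N. I'll go a little further.

>>> servo_tool(
  moves=[
    {"dx": 0,"dy": 0,"dz": 0.0005,"rx": 0,"ry": 0,"rz": 0,"jaw": -1},
    {"dx": 0,"dy": 0,"dz": 0.001,"rx": 0,"ry": 0,"rz": 0,"jaw": -1},
    {"dx": 0,"dy": 0,"dz": 0.001,"rx": 0,"ry": 0,"rz": 0,"jaw": -1},
  ],
)

```text
time_s: 9.08
tcp_pos: [0.5871, -0.2376, 0.0876]
ee_rot: [0.596, 0.803, 0.0, 0.0]
contact_force: [-3.4, 0.2, 3.4]
finger_gap: 0.0488
```

```bash
python3 m.py w7; python3 - <<'E'
from h import *
c,s=snap('side','s7'); a=cv2.imread('pics/s7.png')[220:400,260:440]
b=cv2.imread('pics/w7.png')
cv2.imwrite('pics/z7.png',np.hstack([cv2.resize(a,(400,400),interpolation=2),cv2.resize(b[100:400,120:440],(400,400))]))
E
```

```text
[ 0.58712008 -0.23756749  0.08762519] [-3.41835929  0.21885932  3.38457471]
euler [[-0.2891, 0.9573, 0.0008], [0.9573, 0.2891, -0.0005], [-0.0007, 0.0006, -1.0]]
hub 10741 -0.026211656755238406 ((0.00027049705386161804, -0.0021226517856121063), (0.05143415555357933, 0.07648677378892899), 89.83956909179688)
plate 3729 0.005695252983173557 ((0.00568375363945961, 0.005394313484430313), (0.09462031722068787, 0.07296484708786011), 62.84882354736328)
box 22213 0.05976133212702023 ((0.5581523776054382, -0.24546204507350922), (0.20228008925914764, 0.11004940420389175), 16.533201217651367) ((0.5605672001838684, -0.24527806043624878), 0.10640540719032288)
shoulder 171 0.0699763035461641 ((0.5640993714332581, -0.24590666592121124), (0.035288382321596146, 0.05806406959891319), 43.994754791259766) ((0.5662538409233093, -0.24382644891738892), 0.03261866420507431)
shaft 15868 0.11364224066633255 ((0.5849788188934326, -0.23787564039230347), (0.05143331363797188, 0.07663573324680328), 16.96464729309082) ((0.5808598399162292, -0.23912686109542847), 0.03841709345579147)
tip 5856 0.11473076995911811 ((0.5843865871429443, -0.2380283772945404), (0.050206732004880905, 0.07663174718618393), 17.30582618713379) ((0.5801599621772766, -0.23932494223117828), 0.03839833289384842)
```

View pics/z7.png

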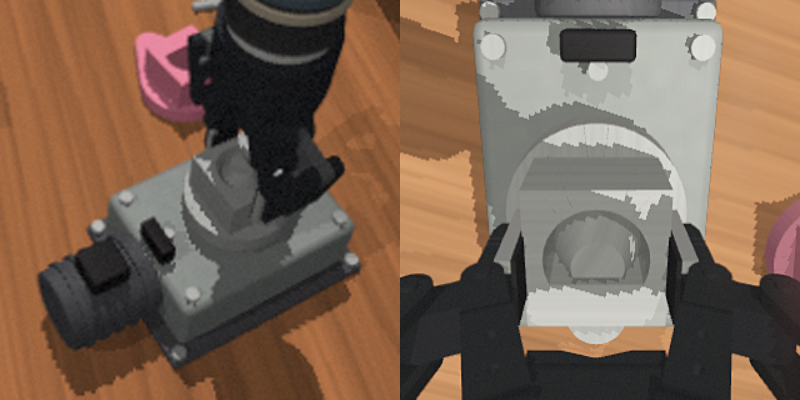

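The hub top is at z = 0.1138 m, against 0.114 expected when seated, and the force shows the shoulder carrying the cam. I'll let go.

>>> servo_tool(
  moves=[
    {"dx": 0,"dy": 0,"dz": -0.0005,"rx": 0,"ry": 0,"rz": 0,"jaw": 0.3},
    {"dx": 0,"dy": 0,"dz": -0.0005,"rx": 0,"ry": 0,"rz": 0,"jaw": 0.7},
    {"dx": 0,"dy": 0,"dz": -0.0005,"rx": 0,"ry": 0,"rz": 0,"jaw": 1},
    {"dx": 0,"dy": 0,"dz": -0.0005,"rx": 0,"ry": 0,"rz": 0,"jaw": 1},
    {"dx": 0,"dy": 0,"dz": -0.0005,"rx": 0,"ry": 0,"rz": 0,"jaw": 1},
    {"dx": 0,"dy": 0,"dz": -0.0005,"rx": 0,"ry": 0,"rz": 0,"jaw": 1},
  ],
)

```text
time_s: 9.68
tcp_pos: [0.5871, -0.2376, 0.0866]
ee_rot: [0.596, 0.803, 0.0, 0.0]
contact_force: [0.8, -0.9, -0.3]
finger_gap: 0.0852
```

>>> servo_tool(
  moves=[
    {"dx": 0,"dy": 0,"dz": -0.01,"rx": 0,"ry": 0,"rz": 0,"jaw": 1},
    {"dx": 0,"dy": 0,"dz": -0.03,"rx": 0,"ry": 0,"rz": 0,"jaw": 1},
    {"dx": 0,"dy": 0,"dz": -0.055,"rx": 0,"ry": 0,"rz": 0,"jaw": 1},
    {"dx": 0,"dy": 0,"dz": -0.08,"rx": 0,"ry": 0,"rz": 0,"jaw": 1},
    {"dx": 0,"dy": 0,"dz": -0.1,"rx": 0,"ry": 0,"rz": 0,"jaw": 1},
    {"dx": 0,"dy": 0,"dz": -0.1,"rx": 0,"ry": 0,"rz": 0,"jaw": 1},
    {"dx": 0,"dy": 0,"dz": -0.1,"rx": 0,"ry": 0,"rz": 0,"jaw": 1},
  ],
)

```text
time_s: 10.27
tcp_pos: [0.5883, -0.2382, 0.1896]
ee_rot: [0.596, 0.803, 0.0, 0.003]
contact_force: [0.5, -0.8, -0.3]
finger_gap: 0.0855
```

```bash
python3 m.py w8; python3 - <<'E'
from h import *
c=pickle.load(open('w8.pkl','rb'))
P=np.load('w8T.npy')[:,3:]
for nm,lo,hi in [('hub',.108,.1165),('plate',.077,.087)]:
    k=(P[:,2]>lo)&(P[:,2]<hi)&(np.hypot(P[:,0]-.5845,P[:,1]+.2378)<.045); print(nm,k.sum(),np.median(P[k,2]),cv2.minAreaRect(P[k,:2].astype(np.float32)))
c,s=snap('side','s8'); a=cv2.imread('pics/s8.png')[220:400,260:440]
b=cv2.imread('pics/w8.png')
cv2.imwrite('pics/z8.png',np.hstack([cv2.resize(a,(400,400),interpolation=2),cv2.resize(b[100:400,120:440],(400,400))]))
E
```

```text
[ 0.58831641 -0.23819152  0.18958185] [ 0.54198377 -0.78643556 -0.28212175]
euler [[-0.289, 0.9573, 0.0046], [0.9573, 0.289, -0.0025], [-0.0037, 0.0037, -1.0]]
hub 689 -0.02609234486390458 ((-4.805624485015869e-05, -0.0007169786840677261), (0.0898846909403801, 0.02302883006632328), 0.051750298589468)
plate 0 nan ((0.0, 0.0), (0.0, 0.0), 0.0)
box 13218 0.05980429879151283 ((0.5493673086166382, -0.2482190728187561), (0.2214522510766983, 0.11008261144161224), 16.649398803710938) ((0.5542392730712891, -0.24678513407707214), 0.11669524013996124)
shoulder 62 0.06969853942481635 ((0.5686025023460388, -0.24173548817634583), (0.04218774288892746, 0.05949346721172333), 22.12599754333496) ((0.5674265027046204, -0.24288277328014374), 0.030480269342660904)
shaft 4645 0.11374965109437998 ((0.58498615026474, -0.23824498057365417), (0.0501914918422699, 0.05016651377081871), 16.93515396118164) ((0.5845763683319092, -0.2384207546710968), 0.034804485738277435)
tip 1896 0.11459600218334559 ((0.5848174095153809, -0.2383130043745041), (0.04942780360579491, 0.04994342476129532), 16.97934913635254) ((0.5847128629684448, -0.23826730251312256), 0.03457517549395561)
hub 3435 0.11388063742465906 ((0.584948718547821, -0.23824453353881836), (0.05020293593406677, 0.050117410719394684), 16.817821502685547)
plate 2010 0.08201013244111878 ((0.5881850123405457, -0.2389560341835022), (0.07557085901498795, 0.08211027830839157), 76.98218536376953)
  return _methods._mean(a, axis=axis, dtype=dtype,
  ret = ret.dtype.type(ret / rcount)
```

View pics/z8.png

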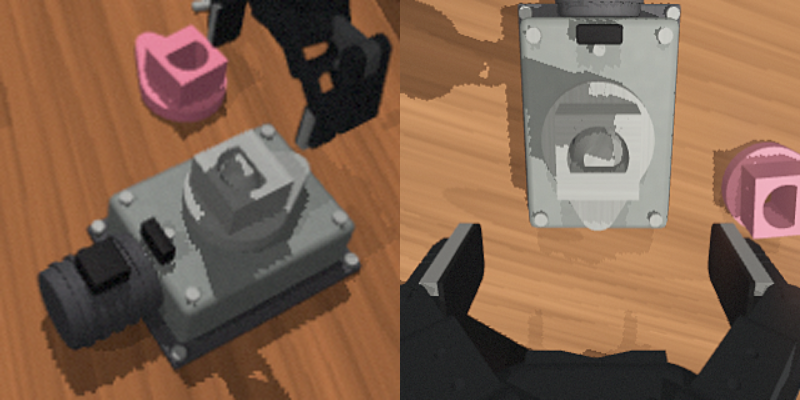

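The cam is home: hub top at 0.1139 m, plate top at 0.082 m, yaw 16.8°, nose pointing away from the motor. The gripper is clear, so I'll hand the job in.

```bash
python3 -c "
from station import *
print(close_job(), observe()['time_s'])"
```

```text
the job is handed in; nothing more can be done
the job is handed in; nothing more can be done
```

The single-nosed cam is on the gear unit's shaft, fully down on the shoulder with the bore flat matched to the shaft flat. I've released it and handed the job in. I gripped it by the sides of its hub, turned it about 65° and lowered it.

My last checks, made with the gripper lifted clear:

| Check | Measured | Expected |
|---|---|---|
| Hub top height | 113.9 mm | 114 mm |
| Plate top height | 82.0 mm | 82 mm |
| Cam angle | 16.8° | 16.7° (shaft) |
| Cam centre to shaft axis | about 0.6 mm | within 2.5 mm play |

- **Fit:** the nose points away from the motor.
- **Force and time:** the highest force I read was about 6 N, and the last clock reading before the final pictures was 10.3 s.
- **Bystanders:** I did not touch the two-nosed cam, the spacer or the pink and red look-alikes. I did not measure their positions again at the end.
- **Disagreements:** corrected for their offsets, the top and side cameras differed by about 4 mm on the shaft position, so I used the wrist camera's close view instead. My first move call was refused because each row needs all seven fields; nothing moved.

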